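# Load and close the drum-fitting drilling fixture

### The arm

A 6-joint arm with a two-finger parallel gripper is mounted at the origin on the work surface. World frame = base frame: x ahead of the robot, y to its left, z up, the work surface at z = 0. Lengths are in mm, angles in rad, forces in N, time in s.
With the tool pointing down it reaches from about 400 to 925 mm from the base axis. Payload 3.4 kg.
Tool frame: the origin (TCP) lies midway between the tips of the shut fingers; the grasp point (between the pads) lies 19 mm behind it; z points along the fingers, y is the line along which they close (so a half turn about z gives the same grasp; the last joint's range is limited). The gripper opens to 85 mm and grips with 20 to 120 N. Pads are 22 mm wide; open, the fingers measure 114 mm over their backs; the gripper's body (76 mm by 85 mm) begins 54 mm behind the grasp point. The pads swing forward as they close: fully open they stand 13 mm farther back than shut.
Start: joints at [-1.185, 0.307, 1.506, -0, 1.328, -0.073], TCP at [254.63, -515.553, 231.305] pointing down, gripper open.
Joint ranges: [-3.12, 3.12], [-1.05, 2.28], [0.14, 2.33], [-1.42, 4.57], [0.1, 2.73], [-2.68, 2.68]. Speed limits (rad/s): [2.57, 2.57, 3.14, 3.14, 3.14, 3.14].

### API

Orientations are given as a unit quaternion [w, x, y, z].
In Python, from plant import bot gives the robot as it stands. The module is installed in compiled form; this text tells all that it offers.
- The arm moves only by the tool jog_arm, never from a script. Its argument "commands" is a list of rows, each a list of 5 numbers: the shift along the tool's x, y, z in m, then the turn about the tool's z in degrees, then the opening, from -1 (shut) to 1 (fully open). A call has 1 to 12 rows; each row is the pose to reach, as a shift and turn from the pose commanded when the call began, along the tool's axes at that moment; what a row does not reach only later rows make up. A row lasts 1/10 s, in which the tool goes at most 50 mm and 8.59 degrees, less where a joint would pass 70% of its speed; a pose out of reach is approached as far as the arm can. A call with a gripper value outside its range is refused whole. The fingers move at their own pace and stop on an object; "newtons" is the grip in N (left out, the last holds). Time passes only in rows, so rows that repeat a pose let the fingers close. It gives the time, the measured TCP pose, the force and the opening at its end, in the units of the state.
- bot.observe(): the state, without advancing time (a new reading comes with each control period).
- bot.snapshot(name): name is "scene" or "top" or "wrist"; returns the picture (384x512x3 uint8, blue, green, red); there is no depth.
- bot.camera_model(name): a dict with "camera_matrix" (3x3 intrinsics, pixels), "R" (3x3) and "t" (3): a world point X has camera coordinates R X + t; the wrist camera has in their place "mount" (4x4, takes a point from camera to tool coordinates, whose origin is the TCP and whose axes are the flange's). Camera axes: x right, y down, z forward; pixel columns grow to the right and rows downward; lengths in mm; the calibration is good to about 2 mm. A picture is of the moment at which its call begins: read the wrist's pose just before it. camera_model takes no time and is no camera call.
- bot.job_done(): hands the job in, once; it reports no verdict.
The state is a dict: "time": time; "joints": joint angles; "qd": joint speeds; "joint_efforts": joint torques, N m; "tool_pos": TCP position; "tcp_rot": TCP orientation; "contact_force": force on the tool from outside, world axes, zero at the start; "torque": the same for the moment, N m; "gripper_width": finger opening in mm.
Only numpy, scipy, OpenCV 4.12 (cv2) and the standard library are available. Lean on these libraries where they do the work, as an engineer would, in place of code of your own. Each camera call takes 0.05 s, during which the arm holds its last target. There are 200 camera calls.

### The job

Lift the wooden batten off the foam nest into the grey tray, and press every drum fitting on the bench fully down into the cutout of its own shape; they are freshly plated, so grip them gently, never harder than 30 N. Then lower the grey top plate, kept level, over both guide pins until it lies fully home on the pin shoulders, and after that throw the red lever right over to the locked side. Leave all the other things on the bench where they are.

Things in the scene. Friction and masses are not known exactly. Their poses are not given: they have to be found in the camera images.
- jig: the fixture, fixed to the bench: plywood base 12 thick, blue foam nest 140 (x) x 242 (y), foam top 44 above the bench, a guide pin at each end of the nest, the locking lever beyond the pin at -y. Four cutouts, long side along x, 24 deep (yellow floor 20 above the bench), each its fitting's outline widened by 3 all round. Origin: on the bench under the nest's centre; y from pin to pin, z up
- pin_a (a point): point of the guide pin at fixture x = 0, y = +155, 93 above the bench. A 26 diameter collar reaches up to 66 above the bench (its flat shoulder carries the plate); above it the pin is 14 diameter, tapered over its last 9
- pin_b (a point): point of the other, equal guide pin, at fixture x = 0, y = -155
- lug_c (a point): chrome bar lug, 110 long (x) x 24 wide (y), straight-sided; 44 high, 120 g nominal, heavy at the foot, freshly plated (finger grip at most 30 N). Point: middle of its spine, 22 above its underside; z up. May be absent
- lug_seat (a point): where lug_c is when that fitting is fully down in its cutout: 42 above the bench; axes as the fitting's then are (x along x, same direction; end for end also fits)
- tbracket_c (a point): brass T-shaped bracket, 100 long (x): spine 22 wide (y), with a cross-head 46 wide (y from -23 to +23) over its +x end, x from +26 to +50; 44 high, 120 g nominal, heavy at the foot, freshly plated (finger grip at most 30 N). Point: middle of its spine, 22 above its underside; z up. May be absent
- tbracket_seat (a point): where tbracket_c is when that fitting is fully down in its cutout: 42 above the bench; axes as the fitting's then are (x along x, same direction)
- lbracket_c (a point): black L-shaped bracket, 100 long (x): spine 22 wide (y), with a foot at its +x end (x from +26 to +50) that reaches sideways to y = -33; 44 high, 120 g nominal, heavy at the foot, freshly plated (finger grip at most 30 N). Point: middle of its spine, 22 above its underside; z up. May be absent
- lbracket_seat (a point): where lbracket_c is when that fitting is fully down in its cutout: 42 above the bench; axes as the fitting's then are (x along x, same direction)
- twin_c (a point): copper double-ended lug, 100 long (x): spine 22 wide (y), with a head 40 wide (y) over each end (the outer 22 mm at each end); 44 high, 120 g nominal, heavy at the foot, freshly plated (finger grip at most 30 N). Point: middle of its spine, 22 above its underside; z up. May be absent
- twin_seat (a point): where twin_c is when that fitting is fully down in its cutout: 42 above the bench; axes as the fitting's then are (x along x, same direction; end for end also fits)
- plate_grip (a point): the loose grey-coated aluminium top plate, 100 (x) x 350 (y) x 10 thick, 0.6 kg nominal, with two 18 diameter through holes at x = 0, y = -155 and +155, and on top a red bar handle 70 long (x), 22 wide (y), from 10 to 50 above the plate's underside. Point: centre of the plate, in the handle, 34 above the plate's underside; x along the handle, y along the plate's length, z up. Either end of the plate may go on either pin
- plate_home (a point): fixed on the fixture: where plate_grip is when the plate lies fully home on both pin shoulders (100 above the bench); axes as the plate's then are, or a half turn about z
- batten_c (a point): wooden cover batten 30 (x) x 140 (y) x 26 high, 70 g, that lies on top of the foam at the start, across the cutouts. Point: its centre
- tray: grey open tray, 200 (x) x 125 (y) x 30 high outside, walls 4, fixed to the bench. Origin: centre of its underside
- lever (a joint): red-knobbed locking lever on the fixture's -y end: 0 = leaning to the fixture's -x side (unlocked), 1.0 = leaning to its +x side (locked). It turns about an axis along the fixture's y, stays where it is left and moves under a light push (about 1 N at the knob)
- lever_tip (a point): centre of the lever's red knob (26 diameter). The pivot is 80 from it, 34 above the bench, at fixture x = 0, y = -212; at 0.5 the lever stands upright
- mallet: wooden-handled hammer, a bystander (origin at its underside or on its handle); leave it alone
- driver: yellow-handled screwdriver, a bystander (origin at its underside or on its handle); leave it alone
- spanner: steel wrench, a bystander (origin at its underside or on its handle); leave it alone
- oil: red bottle 130 high, 52 diameter, a bystander (origin at its underside or on its handle); leave it alone
- paste: blue tin 60 high, 76 diameter, a bystander (origin at its underside or on its handle); leave it alone
- hoop: brass hoop 170 diameter, 20 high, a bystander (origin at its underside or on its handle); leave it alone
- screwcup: yellow bowl 80 diameter, 50 high, a bystander (origin at its underside or on its handle); leave it alone
Mind the look-alikes: they are no part of the job. Leave any turquoise look-alike of the part that bears lbracket_c alone.

How it is judged (in metres and radians):
On the way, in this order (a step that is already met when the one before it is completed fails the run):
1. every fitting present sits fully down in its own cutout (distance between lug_c and lug_seat below 0.006 m and angle between each of lug_c, tbracket_c, lbracket_c, twin_c's own z axis and vertical below 0.07 rad and angle between the x axis of lug_c and the x axis of lug_seat, either way round below 0.09 rad and distance between tbracket_c and tbracket_seat below 0.006 m and angle between the x axis of tbracket_c and the x axis of tbracket_seat, either way round below 0.09 rad and distance between lbracket_c and lbracket_seat below 0.006 m and angle between the x axis of lbracket_c and the x axis of lbracket_seat, either way round below 0.09 rad and distance between twin_c and twin_seat below 0.006 m and angle between the x axis of twin_c and the x axis of twin_seat, either way round below 0.09 rad), for 0.2 s.
2. the top plate lies fully home on both pin shoulders, over the seated fittings (all of step 1 and distance between plate_grip and plate_home below 0.005 m and angle between plate_grip's own z axis and vertical below 0.03 rad and angle between the x axis of plate_grip and the x axis of plate_home, either way round below 0.04 rad), for 0.3 s.
3. the lever is thrown over to the locked side with the plate home (distance between plate_grip and plate_home below 0.005 m and angle between plate_grip's own z axis and vertical below 0.03 rad and angle between the x axis of plate_grip and the x axis of plate_home, either way round below 0.04 rad and value of joint lever above 0.85 rad), for 0.2 s.
At the end, for the whole second after the job is handed in: The batten lies in the tray; every fitting present is down in its own cutout within 6 mm, level and aligned within about 4 degrees; the plate is on both pins within 5 mm of fully home and level within 1.7 degrees; the lever reads over 0.85 (all of step 1 and all of step 3 and x of batten_c in the frame of tray between -0.1 and 0.1 m and y of batten_c in the frame of tray between -0.0625 and 0.0625 m and z of batten_c in the frame of tray below 0.035 m); the robot touches nothing.
It fails at once if a fitting gripped harder than 30 N a finger, or pressed as hard (both fingers together over 64 N) (contact force between the fingers and lug above 64 N or contact force between the fingers and tbracket above 64 N or contact force between the fingers and lbracket above 64 N or contact force between the fingers and twin above 64 N).
It fails at once if a bystander moved more than 4 cm (distance of any of mallet, driver, spanner, oil, paste, hoop, screwcup from where it was at the start of the episode above 0.04 m).
Of lug, tbracket, lbracket, twin only 2 to 4 are there at a start; the rules pass over those that are not, and their reading is None.
At some moment in a run one of tbracket, lbracket, twin may be knocked a few centimetres aside while the robot is not near it.
Once in a run the grip may slacken for a moment while it holds something.
It also fails if it takes over 210 s, if anything falls off the work surface, if the arm or the gripper's body presses on something with over 40 N, if the wrist force passes 120 N, or if a joint passes its speed limit or range.

## Working session

There is one attempt and no reset: what is moved stays moved. The work goes in short steps, Python scripts to look and compute and a tool call to move; the robot and the scene stay as the last step left them, time stands still between calls to the robot, and variables do not carry over. Pictures are saved under pics/ and viewed, on a budget of 14 in all, crops included, one or two more only if the job needs it, and the job is handed in when it is done.

Besides the shell and the picture viewer there is one more tool, called after ">>>" as name(argument=value, ...) on one line, values as JSON. jog_arm: Moves the arm, as the interface text tells. Its arguments: {"type":"object","properties":{"commands":{"type":"array"},"newtons":{"type":"number"}},"required":["commands"]}

```bash
mkdir -p pics
python3 - <<'E'
from plant import bot
import cv2,numpy as np
for n in("top","scene"):
    im=bot.snapshot(n); cv2.imwrite(f"pics/{n}0.png",im)
    m=bot.camera_model(n); print(n,np.round(m["camera_matrix"],1).tolist(),np.round(m["R"],3).tolist(),np.round(m["t"],1).tolist())
print(bot.camera_model("wrist")); print(bot.observe())
im=cv2.imread("pics/top0.png"); cv2.imwrite("pics/top0b.png",cv2.resize(im,(800,600),interpolation=cv2.INTER_CUBIC))
E
```

```text
top [[443.0, 0.0, 253.5], [0.0, 443.0, 188.6], [0.0, 0.0, 1.0]] [[-0.005, -1.0, 0.003], [-0.991, 0.004, -0.131], [0.131, -0.003, -0.991]] [90.8, 521.8, 1636.1]
scene [[355.9, 0.0, 252.8], [0.0, 355.9, 190.8], [0.0, 0.0, 1.0]] [[0.567, 0.823, 0.003], [0.709, -0.487, -0.51], [-0.418, 0.292, -0.86]] [-371.2, -284.9, 1368.3]
{'camera_matrix': array([[332.73907053,   0.        , 252.50325858],
       [  0.        , 332.73907053, 190.92587526],
       [  0.        ,   0.        ,   1.        ]]), 'mount': array([[-3.72642844e-04, -9.64047957e-01, -2.65728051e-01,
         6.64861555e+01],
       [ 9.99999863e-01, -4.57029722e-04,  2.55734300e-04,
         4.53876412e-01],
       [-3.67985747e-04, -2.65727919e-01,  9.64047996e-01,
        -1.44078889e+02],
       [ 0.00000000e+00,  0.00000000e+00,  0.00000000e+00,
         1.00000000e+00]])}
{'time': 0.1, 'joints': array([-1.18547469e+00,  3.07502498e-01,  1.50753516e+00,  3.38915043e-06,
        1.32840754e+00, -7.34958185e-02]), 'qd': array([ 0.00104534, -0.00147548, -0.00369403,  0.00040087,  0.00068289,
        0.00046626]), 'joint_efforts': array([-1.08850847e-04, -4.58530283e+01, -2.52608120e+01, -1.62948181e-04,
        5.46503579e-03,  1.44787060e-05]), 'tool_pos': array([ 254.40674838, -514.96102028,  230.47355568]), 'tcp_rot': array([-9.15288432e-04,  9.73800697e-01,  2.27401286e-01, -1.42208115e-04]), 'contact_force': array([-0.47704628, -0.04329245,  0.43500557]), 'torque': array([-4.95833863e-02,  1.82051318e-05,  4.57257108e-02]), 'gripper_width': 85.25400505184649}
```

View pics/top0b.png

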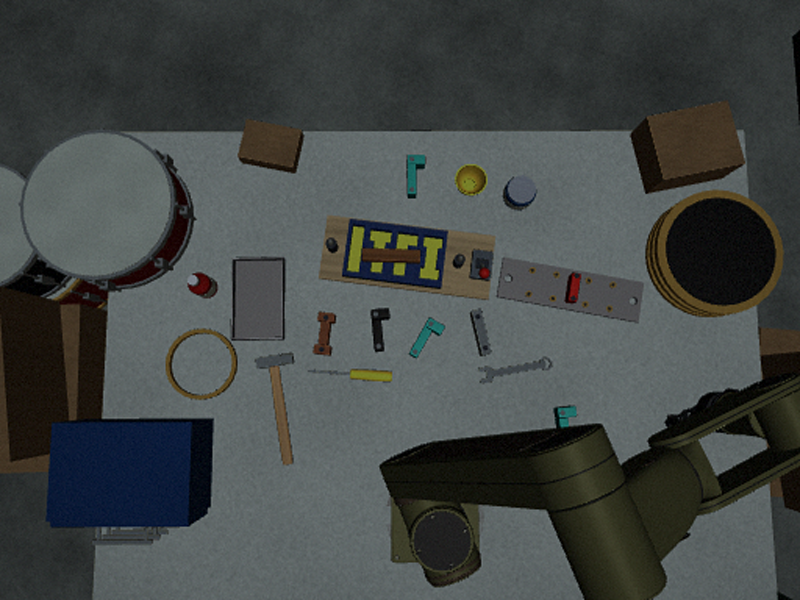

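View pics/scene0.png

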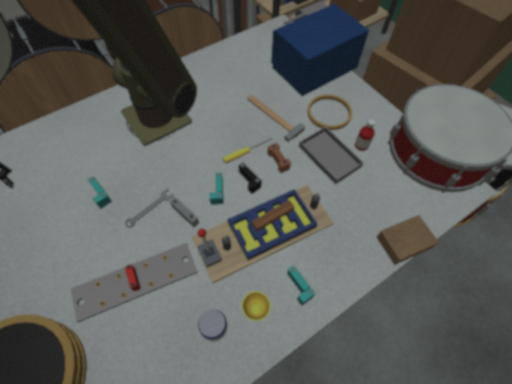

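The top view (800x600) shows the fixture centred at (400,255), the batten at (392,256), the tray at (259,298) and the plate at (570,290). There are four fitting candidates on the near side: copper (324,333), black (379,328), turquoise (427,337) and grey (480,332). I'll enlarge that area to tell them apart.

```bash
cat > h.py <<'E'
import numpy as np, cv2
from plant import bot
from scipy.spatial.transform import Rotation as Ro
def ray(m,uv,z):  # static camera pixel -> world at height z
    K,R,t=m["camera_matrix"],np.array(m["R"]),np.array(m["t"])
    d=R.T@np.linalg.inv(K)@np.array([uv[0],uv[1],1.]); c=-R.T@t
    return c+d*(z-c[2])/d[2]
def proj(m,X):
    p=m["camera_matrix"]@(np.array(m["R"])@np.array(X,float)+m["t"]); return p[:2]/p[2]
def wm(s):  # wrist camera as static model from state
    m=bot.camera_model("wrist"); q=s["tcp_rot"]; Rt=Ro.from_quat([q[1],q[2],q[3],q[0]]).as_matrix()
    M=m["mount"]; Rc=Rt@M[:3,:3]; c=Rt@M[:3,3]+s["tool_pos"]
    return dict(camera_matrix=m["camera_matrix"],R=Rc.T,t=-Rc.T@c)
def rel(s,P,yaw=None):
    """tool-frame shift (m) to bring TCP to P (mm), and turn (deg) so tool y axis lies along world angle yaw (deg, mod 180)"""
    q=s["tcp_rot"]; Rt=Ro.from_quat([q[1],q[2],q[3],q[0]]).as_matrix()
    d=Rt.T@(np.array(P,float)-s["tool_pos"])/1000
    y=np.degrees(np.arctan2(Rt[1,1],Rt[0,1])); tr=0
    if yaw is not None: tr=-((yaw-y+90)%180-90)   # tool z down: turn is opposite
    return np.round(d,4),round(tr,1),round(y,1)
def wsnap(name):
    s=bot.observe(); im=bot.snapshot("wrist"); cv2.imwrite(f"pics/{name}.png",im); np.save(f"pics/{name}_p.npy",s["tool_pos"]); np.save(f"pics/{name}_q.npy",s["tcp_rot"]); return s,im
def wload(name): return wm(dict(tool_pos=np.load(f"pics/{name}_p.npy"),tcp_rot=np.load(f"pics/{name}_q.npy")))
E
python3 - <<'E'
from h import *
im=cv2.imread("pics/top0.png")
c=im[125:250,185:345]; c=cv2.convertScaleAbs(c,alpha=1.8)
cv2.imwrite("pics/crop0.png",cv2.resize(c,(768,600),interpolation=cv2.INTER_CUBIC))
m=bot.camera_model("top")
for n,uv,z in [("jigc",(400,255),44),("tray",(259,298),30),("plateh",(573,288),50),("twin",(324,333),44),("L",(379,328),44),("lug",(480,332),44),("knob",(484,273),100),("pinA",(332,243),93),("pinB",(459,260),93),("batten",(392,256),70)]:
    print(n,ray(m,np.array(uv)*.64,z).round())
E
```

```text
jigc [618.  78.  44.]
tray [516. 420.  30.]
plateh [ 534. -335.   50.]
twin [430. 260.  44.]
L [441. 129.  44.]
lug [ 430. -111.   44.]
knob [ 564. -116.  100.]
pinA [638. 238.  93.]
pinB [596. -59.  93.]
batten [610.  98.  70.]
```

View pics/crop0.png

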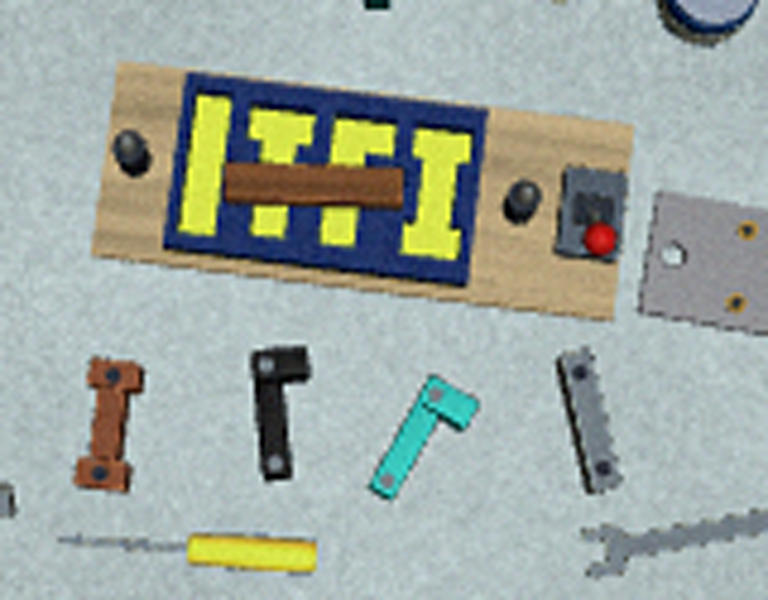

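Grey at (480,332) is the straight bar, so it's lug_c. Black at (379,328) is the real lbracket. The turquoise L at (427,337) and the others are look-alikes. Copper at (324,333) is the twin. No brass T is visible, so the T is absent. Next I'll measure everything roughly by colour.

Run:
```python
from h import *
im=cv2.imread("pics/top0.png"); hsv=cv2.cvtColor(im,cv2.COLOR_BGR2HSV)
m=bot.camera_model("top")
def roi(mask,x0,y0,x1,y1):
    o=np.zeros_like(mask); o[y0:y1,x0:x1]=mask[y0:y1,x0:x1]; return o
foam=roi(cv2.inRange(hsv,(100,80,30),(130,255,255)),215,135,290,190)
pts=cv2.findNonZero(foam)[:,0]
W=np.array([ray(m,p,44)[:2] for p in pts],np.float32); r=cv2.minAreaRect(W); print("foam",r)
red=roi(cv2.inRange(hsv,(0,150,70),(6,255,255))|cv2.inRange(hsv,(174,150,70),(180,255,255)),290,150,420,215)
n,l,st,c=cv2.connectedComponentsWithStats(red)
for i in range(1,n):
    if st[i,4]>8: print("red",st[i,4],c[i],ray(m,c[i],50).round(),ray(m,c[i],80).round())
s=bot.observe(); print(rel(s,(600,80,360),-8))
```

```text
foam ((623.8670043945312, 91.87614440917969), (240.19384765625, 140.16104125976562), 82.48062896728516)
red 27 [309.88888889 174.48148148] [ 573. -124.   50.] [ 568. -120.   80.]
red 73 [367.39726027 183.26027397] [ 538. -338.   50.] [ 534. -330.   80.]
(array([ 0.5734, -0.3806, -0.1287]), np.float64(-55.7), np.float64(-63.7))
```

>>> jog_arm(commands=[[0.05,-0.03,-0.08,-8,1],[0.1,-0.06,-0.13,-16,1],[0.15,-0.1,-0.13,-24,1],[0.2,-0.13,-0.13,-32,1],[0.25,-0.16,-0.13,-40,1],[0.3,-0.2,-0.13,-48,1],[0.36,-0.24,-0.13,-56,1],[0.42,-0.28,-0.13,-56,1],[0.48,-0.32,-0.13,-56,1],[0.53,-0.36,-0.13,-56,1],[0.575,-0.38,-0.13,-56,1],[0.575,-0.38,-0.13,-56,1]])

```text
time: 1.3
tool_pos: [534.6, -31.6, 359.4]
tcp_rot: [-0.0, 0.753, 0.658, -0.0]
contact_force: [0.8, -0.4, -0.5]
gripper_width: 85.5
```

Run:
```python
from h import *
s=bot.observe(); print(s["tool_pos"].round(1),rel(s,(600,80,360),-7.5),rel(s,(600,80,360),-7.5))
```

```text
[534.6 -31.6 359.4] (array([ 0.1193,  0.0499, -0.0006]), np.float64(-0.2), np.float64(-7.7)) (array([ 0.1193,  0.0499, -0.0006]), np.float64(-0.2), np.float64(-7.7))
```

>>> jog_arm(commands=[[0.04,0.02,0,0,1],[0.08,0.035,0,0,1],[0.12,0.05,0,0,1],[0.12,0.05,0,0,1],[0.12,0.05,0,0,1]])

```text
time: 1.8
tool_pos: [599.7, 79.4, 358.5]
tcp_rot: [-0.0, 0.752, 0.659, -0.001]
contact_force: [-0.5, -0.4, -0.6]
gripper_width: 85.5
```

Run:
```python
from h import *
s,im=wsnap("w1"); print(s["tool_pos"].round(1),s["qd"].round(3))
cv2.imwrite("pics/w1b.png",cv2.resize(cv2.convertScaleAbs(im,alpha=1.6),(800,600),interpolation=cv2.INTER_CUBIC))
```

```text
[599.7  79.4 358.5] [-0.035 -0.024  0.016 -0.008  0.004 -0.001]
```

View pics/w1b.png

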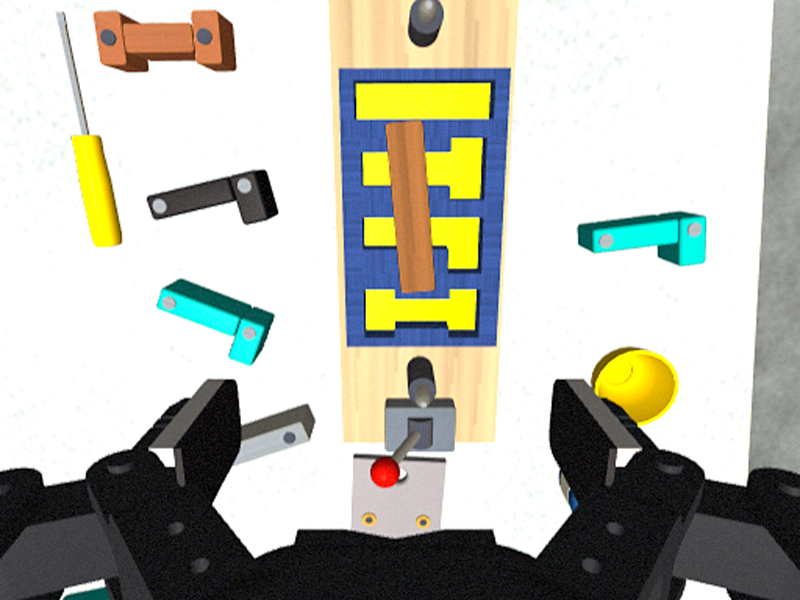

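The wrist view shows the batten at (410,207), cutouts from top to bottom lug (423,100), T (423,168), L (423,243) and twin (422,312), and pin points at about (428,10) and (422,398). Copper is at (167,40), black at (210,197), and the chrome lug is partly hidden at (270,437). Now fitting the jig, cutouts and batten.

```bash
cat > jigfit.py <<'E'
from h import *
im=cv2.imread("pics/w1.png"); m=wload("w1"); hsv=cv2.cvtColor(im,cv2.COLOR_BGR2HSV)
blue=cv2.inRange(hsv,(105,90,30),(130,255,255)); blue[:40]=0; blue[225:]=0; blue[:,:210]=0; blue[:,335:]=0
h=cv2.convexHull(cv2.findNonZero(cv2.morphologyEx(blue,cv2.MORPH_OPEN,np.ones((3,3)))))[:,0]
W=np.array([ray(m,p,44)[:2] for p in h],np.float32); r=cv2.minAreaRect(W); print("foam",r)
a=r[2] if r[1][0]<r[1][1] else r[2]-90
a=(a+45)%90-45; C=np.array(r[0]); ex=np.array([np.cos(np.radians(a)),np.sin(np.radians(a))]); ey=np.array([-ex[1],ex[0]])
print("jig",C.round(1),"xangle",round(a,2))
np.save("jig.npy",[C[0],C[1],a])
J=lambda P:np.array([(P[:2]-C)@ex,(P[:2]-C)@ey])
cam=J(-np.array(m["R"]).T@m["t"]); print("cam in jig",cam.round())
yel=cv2.inRange(hsv,(22,120,90),(35,255,255)); yel[:,:210]=0; yel[:,335:]=0
n,l,st,c=cv2.connectedComponentsWithStats(yel)
for i in range(1,n):
    if st[i,4]<150: continue
    pts=np.argwhere(l==i)[:,::-1]
    A=np.array([J(ray(m,p,44)) for p in pts]); B=np.array([J(ray(m,p,20)) for p in pts])
    out=[]
    for k in (0,1):
        lo=A[:,k].min() if cam[k]<B[:,k].min() else B[:,k].min()
        hi=A[:,k].max() if cam[k]>B[:,k].max() else B[:,k].max()
        out+=[round(lo,1),round(hi,1)]
    print("cut",st[i,4],out,"centre",(out[0]+out[1])/2,(out[2]+out[3])/2)
bat=cv2.inRange(hsv,(2,80,25),(18,255,200)); bat[:70]=0; bat[190:]=0; bat[:,:240]=0; bat[:,:][:,285:]=0
n,l,st,c=cv2.connectedComponentsWithStats(bat); i=1+np.argmax(st[1:,4])
pts=np.argwhere(l==i)[:,::-1]; rb=cv2.minAreaRect(np.array([ray(m,p,70)[:2] for p in pts],np.float32)); print("batten",rb)
for n,uv in (("A",(428,10)),("B",(422,398))): print("pin",n,J(ray(m,np.array(uv)*.64,93)).round(1))
for n,uv in (("twin1",(109,37)),("twin2",(204,36)),("L1",(160,206)),("L2",(245,186))): print(n,ray(m,np.array(uv)*.64,44).round(1))
E
python3 jigfit.py
```

```text
foam ((624.8045043945312, 90.81155395507812), (238.6783447265625, 139.9317626953125), 82.4984359741211)
jig [624.8  90.8] xangle -7.5
cam in jig [-23.  52.]
cut 1967 [np.float64(-57.8), np.float64(58.2), np.float64(81.7), np.float64(111.6)] centre 0.20000000000000284 96.65
cut 1100 [np.float64(1.7), np.float64(53.3), np.float64(14.4), np.float64(66.3)] centre 27.5 40.35
cut 364 [np.float64(-53.4), np.float64(-28.9), np.float64(25.7), np.float64(53.1)] centre -41.15 39.4
cut 358 [np.float64(-52.9), np.float64(-23.6), np.float64(-28.7), np.float64(-1.1)] centre -38.25 -14.9
cut 839 [np.float64(6.6), np.float64(53.3), np.float64(-51.2), np.float64(-1.2)] centre 29.95 -26.200000000000003
cut 1402 [np.float64(-52.8), np.float64(53.4), np.float64(-112.0), np.float64(-66.3)] centre 0.3000000000000007 -89.15
batten ((614.9806518554688, 100.3290023803711), (138.5293731689453, 29.34593963623047), 87.82132720947266)
pin A [ -0.2 150.5]
pin B [  -0.8 -150.8]
twin1 [392.1 266.   44. ]
twin2 [468.  256.6  44. ]
L1 [398.9 129.5  44. ]
L2 [476.1 136.5  44. ]
```

Run:
```python
from h import *
s=bot.observe(); print(s["tool_pos"].round(1),rel(s,(615,100,46),-2.2))
```

```text
[599.4  78.4 358.9] (array([0.0238, 0.0131, 0.3129]), np.float64(-5.5), np.float64(-7.7))
```

>>> jog_arm(commands=[[0.012,0.007,0.05,-3,1],[0.024,0.013,0.1,-5.5,1],[0.024,0.013,0.15,-5.5,1],[0.024,0.013,0.2,-5.5,1],[0.024,0.013,0.24,-5.5,1],[0.024,0.013,0.275,-5.5,1],[0.024,0.013,0.295,-5.5,1],[0.024,0.013,0.308,-5.5,1],[0.024,0.013,0.312,-5.5,1],[0.024,0.013,0.312,-5.5,1],[0.024,0.013,0.312,-5.5,-1],[0.024,0.013,0.312,-5.5,-1]], newtons=30)

```text
time: 3.05
tool_pos: [617.1, 100.6, 49.3]
tcp_rot: [0.001, 0.721, 0.693, 0.001]
contact_force: [0.7, -0.1, 0.5]
gripper_width: 59.1
```

>>> jog_arm(commands=[[0,0,0,0,-1],[0,0,0,0,-1],[0,0,0,0,-1],[0,0,0,0,-1],[0,0,-0.03,0,-1],[0,0,-0.07,0,-1],[0,0,-0.11,0,-1],[0,0,-0.11,0,-1]])

```text
time: 3.85
tool_pos: [620.1, 101.1, 163.7]
tcp_rot: [0.004, 0.721, 0.693, 0.005]
contact_force: [1.0, 0.5, -0.7]
gripper_width: 29.3
```

Run:
```python
from h import *
im=cv2.imread("pics/top0.png"); hsv=cv2.cvtColor(im,cv2.COLOR_BGR2HSV)
m=bot.camera_model("top")
c=[ray(m,np.array(p)*.64,30).round(1) for p in ((233,258),(285,257),(285,339),(233,341))]; print(c, np.mean(c,0))
s=bot.observe(); print(s["tool_pos"].round(1),s["gripper_width"],rel(s,(516,420,150),-2.2))
```

```text
[array([614.6, 484.8,  30. ]), array([616.5, 358.3,  30. ]), array([416.8, 355.1,  30. ]), array([412.5, 479.6,  30. ])] [515.1  419.45  30.  ]
[620.1 101.1 163.7] 29.337524082220373 (array([ 0.3146, -0.1164,  0.0128]), np.float64(-0.0), np.float64(-2.2))
```

>>> jog_arm(commands=[[0.04,-0.012,-0.015,-8,-1],[0.08,-0.025,-0.015,-16,-1],[0.12,-0.04,-0.015,-24,-1],[0.16,-0.055,-0.015,-32,-1],[0.2,-0.07,-0.015,-40,-1],[0.24,-0.085,-0.015,-48,-1],[0.28,-0.1,-0.015,-56,-1],[0.31,-0.11,-0.015,-64,-1],[0.315,-0.116,-0.015,-72,-1],[0.315,-0.116,0.013,-80,-1],[0.315,-0.116,0.013,-88,-1],[0.315,-0.116,0.013,-91,-1]])

```text
time: 5.05
tool_pos: [510.4, 419.2, 141.8]
tcp_rot: [-0.002, 0.008, 1.0, -0.002]
contact_force: [0.2, 0.7, -0.6]
gripper_width: 29.8
```

Run:
```python
from h import *
s=bot.observe(); print(s["tool_pos"].round(1),s["gripper_width"],rel(s,(515,419,20),88))
```

```text
[510.4 419.2 141.8] 29.755549329919642 (array([-0.005 ,  0.0003,  0.1218]), np.float64(1.1), np.float64(89.1))
```

>>> jog_arm(commands=[[-0.004,0,0.04,0,-1],[-0.004,0,0.08,0,-1],[-0.004,0,0.105,0,-1],[-0.004,0,0.118,0,-1],[-0.004,0,0.12,0,-1],[-0.004,0,0.12,0,0.05],[-0.004,0,0.12,0,0.05],[-0.004,0,0.12,0,0.05],[-0.004,0,0.08,0,0.05],[-0.004,0,0.03,0,0.05],[-0.004,0,0.0,0,0.5],[-0.004,0,-0.03,0,0.5]])

```text
time: 6.25
tool_pos: [516.9, 420.3, 178.5]
tcp_rot: [0.002, 0.011, 1.0, 0.001]
contact_force: [0.4, 0.0, -1.4]
gripper_width: 64.5
```

Run:
```python
from h import *
s=bot.observe(); print(s["tool_pos"].round(1),s["gripper_width"],rel(s,(420,260,280),82))
```

```text
[516.9 420.3 178.5] 64.46638437183265 (array([ 0.0932, -0.1621, -0.1022]), np.float64(6.8), np.float64(88.8))
```

>>> jog_arm(commands=[[0.03,-0.05,-0.04,4,1],[0.06,-0.1,-0.04,6,1],[0.087,-0.14,-0.04,6,1],[0.087,-0.16,-0.04,6,1],[0.087,-0.16,-0.04,6,1],[0.087,-0.16,-0.04,6,1]])

```text
time: 6.85
tool_pos: [426.2, 261.4, 216.4]
tcp_rot: [0.002, 0.064, 0.998, 0.001]
contact_force: [0.8, 0.9, 1.1]
gripper_width: 85.5
```

Run:
```python
from h import *
s,im=wsnap("w2"); print(s["tool_pos"].round(1),s["qd"].round(3))
cv2.imwrite("pics/w2b.png",cv2.convertScaleAbs(im,alpha=1.3))
```

```text
[426.2 261.4 216.4] [ 0.019  0.039 -0.043  0.007 -0.01   0.002]
```

View pics/w2b.png

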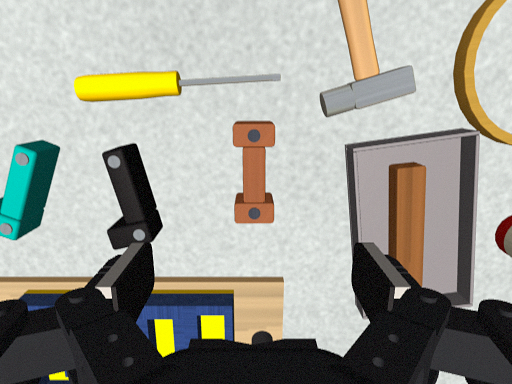

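The batten lies in the tray (405,225). The twin's bolts are at (254,135.5) and (254.5,213). The black L's bolts are at (114,161) and (139,236).

Run:
```python
from h import *
m=wload("w2")
def two(a,b):
    A,B=ray(m,a,44),ray(m,b,44); d=B-A; return A.round(1),B.round(1),((A+B)/2).round(1),np.degrees(np.arctan2(d[1],d[0])).round(1),np.hypot(*d[:2]).round(1)
print("twin",two((254,135.5),(254.5,213))); print("L",two((114,161),(139,236)))
t=two((254,135.5),(254.5,213)); s=bot.observe(); print(s["tool_pos"].round(1),rel(s,(t[2][0],t[2][1],24),t[3]+90))
```

```text
twin (array([392.5, 266.6,  44. ]), array([469.3, 257.4,  44. ]), array([430.9, 262. ,  44. ]), np.float64(-6.9), np.float64(77.3))
L (array([399.5, 130. ,  44. ]), array([478.9, 136.8,  44. ]), array([439.2, 133.4,  44. ]), np.float64(4.9), np.float64(79.7))
[426.9 262.3 216.1] (array([-0.0034, -0.0002,  0.1922]), np.float64(-0.4), np.float64(82.7))
```

>>> jog_arm(commands=[[-0.003,0,0.05,0,1],[-0.003,0,0.1,0,1],[-0.003,0,0.14,0,1],[-0.003,0,0.17,0,1],[-0.003,0,0.185,0,1],[-0.003,0,0.192,0,1],[-0.003,0,0.192,0,0.5],[-0.003,0,0.192,0,0],[-0.003,0,0.192,0,-1],[-0.003,0,0.192,0,-1],[-0.003,0,0.192,0,-1],[-0.003,0,0.192,0,-1]], newtons=24)

```text
time: 8.1
tool_pos: [429.6, 261.7, 23.7]
tcp_rot: [0.001, 0.063, 0.998, 0.001]
contact_force: [-0.7, 0.7, 6.3]
gripper_width: 21.7
```

>>> jog_arm(commands=[[0,0,0,0,-1],[0,0,-0.003,0,-1],[0,0,-0.02,0,-1],[0,0,-0.06,0,-1],[0,0,-0.1,0,-1],[0,0,-0.12,0,-1],[0,0,-0.12,0,-1]])

```text
time: 8.8
tool_pos: [430.8, 262.2, 145.8]
tcp_rot: [0.003, 0.063, 0.998, 0.002]
contact_force: [0.6, 0.6, -1.7]
gripper_width: 21.6
```

```bash
cat > seat.py <<'E'
import sys
from h import *
C0,C1,a=np.load("jig.npy"); a=np.radians(a)
def jig(x,y): return np.array([C0+x*np.cos(a)-y*np.sin(a),C1+x*np.sin(a)+y*np.cos(a)])
E
python3 - <<'E'
from seat import *
s=bot.observe(); print(s["tool_pos"].round(1),s["gripper_width"],s["contact_force"]); p=jig(0.2,-89.1); print(p)
print(rel(s,(p[0],p[1],120),82.5))
E
```

```text
[430.8 262.2 145.8] 21.619815876713588 [ 0.60329094  0.60921808 -1.68863703]
[613.37049754   2.44802365]
(array([-0.2136, -0.2349,  0.0261]), np.float64(0.3), np.float64(82.8))
```

>>> jog_arm(commands=[[-0.04,-0.045,0,0,-1],[-0.08,-0.09,0,0,-1],[-0.12,-0.135,0,0,-1],[-0.16,-0.18,0,0,-1],[-0.2,-0.22,0,0,-1],[-0.214,-0.235,0,0,-1],[-0.214,-0.235,0.02,0.3,-1],[-0.214,-0.235,0.045,0.3,-1],[-0.214,-0.235,0.05,0.3,-1],[-0.214,-0.235,0.05,0.3,-1]])

```text
time: 9.8
tool_pos: [609.1, 1.5, 90.1]
tcp_rot: [-0.003, 0.066, 0.998, 0.0]
contact_force: [-0.2, 0.3, -1.5]
gripper_width: 21.6
```

Run:
```python
from seat import *
s,im=wsnap("w3"); print(s["tool_pos"].round(1),s["gripper_width"],s["contact_force"]); p=jig(0.2,-89.1)
print(rel(s,(p[0],p[1],44),82.5))
cv2.imwrite("pics/w3b.png",cv2.resize(cv2.convertScaleAbs(im,alpha=1.3)[84:],(800,469),interpolation=cv2.INTER_CUBIC))
```

```text
[609.1   1.5  90.1] 21.55092353553184 [-0.22165797  0.29229663 -1.54242022]
(array([-0.0044,  0.0015,  0.046 ]), np.float64(-0.0), np.float64(82.5))
```

View pics/w3b.png

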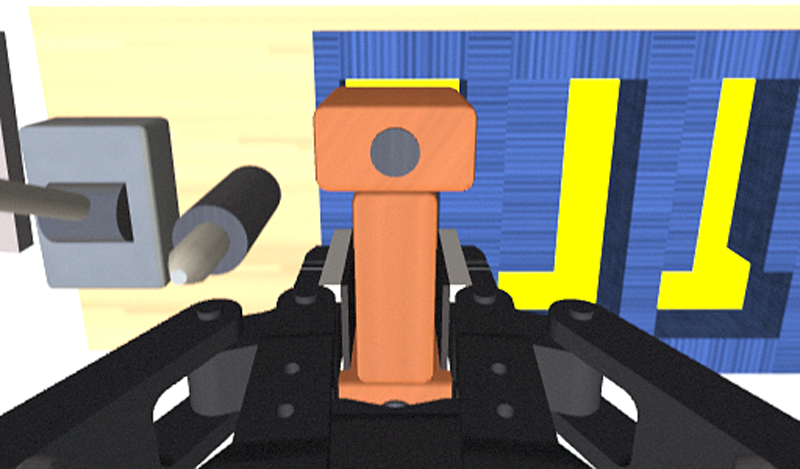

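The twin is held (bolt at (395,152)), and the rim of its cutout's -x side runs along row 78 from column 340 to 465. The L cutout's rim is at 570–648. I'll check these against the model.

Run:
```python
from seat import *
m=wload("w3"); f=512/800
def J(P):
    d=P[:2]-[C0,C1]; return np.array([d[0]*np.cos(a)+d[1]*np.sin(a),-d[0]*np.sin(a)+d[1]*np.cos(a)]).round(1)
for n,uv,z in (("rimL",(342,79),44),("rimR",(466,79),44),("Lrim-",(570,78),44),("Lrim+",(650,78),44),("Trim",(724,78),44),("foamcorner",(314,31),44),("bolt",(395,152),109.5),("headL",(315,110),109.5),("headR",(476,110),109.5),("pinB",(181,277),93)):
    print(n,J(ray(m,(uv[0]*f,uv[1]*f+84),z)))
s=bot.observe(); print("tcp",J(s["tool_pos"]),s["tool_pos"])
```

```text
rimL [ -52.4 -110.6]
rimR [-52.4 -65.5]
Lrim- [-52.7 -27.8]
Lrim+ [-52.7   1.2]
Trim [-52.7  28. ]
foamcorner [ -69.3 -120. ]
bolt [-40.8 -91.4]
headL [ -51.3 -110.7]
headR [-51.2 -71.7]
pinB [   1.5 -155.4]
tcp [ -2.7 -90.2] [610.31598392   1.70049435  91.51148074]
```

>>> jog_arm(commands=[[-0.002,0.002,0,0,-1],[-0.002,0.002,0.01,0,-1],[-0.002,0.002,0.01,0,-1],[-0.002,0.002,0.01,0,-1],[-0.002,0.002,0.01,0,-1]])

```text
time: 10.35
tool_pos: [613.9, 3.2, 83.0]
tcp_rot: [0.0, 0.065, 0.998, -0.0]
contact_force: [-0.2, -0.2, -1.9]
gripper_width: 21.4
```

```bash
cat >> seat.py <<'E'
def J(P):
    d=np.array(P)[:2]-[C0,C1]; return np.array([d[0]*np.cos(a)+d[1]*np.sin(a),-d[0]*np.sin(a)+d[1]*np.cos(a)]).round(1)
def st():
    s=bot.observe(); print("tcp jig",J(s["tool_pos"]),"z",s["tool_pos"].round(1),"w",round(s["gripper_width"],1),"F",s["contact_force"].round(1),"yaw",rel(s,(0,0,0))[2]); return s
E
python3 -c "
from seat import *
st()"
```

```text
tcp jig [  0.7 -88.3] z [613.9   3.2  83. ] w 21.4 F [-0.2 -0.2 -1.9] yaw 82.5
```

>>> jog_arm(commands=[[0.001,0,0.008,0,-1],[0.001,0,0.014,0,-1],[0.001,0,0.019,0,-1],[0.001,0,0.022,0,-1],[0.001,0,0.022,0,-1]])

```text
time: 10.85
tool_pos: [612.4, 3.1, 59.8]
tcp_rot: [-0.001, 0.066, 0.998, 0.0]
contact_force: [0.0, -0.2, -0.2]
gripper_width: 21.3
```

```bash
python3 -c "
from seat import *
st()"
```

```text
tcp jig [ -0.9 -88.6] z [612.4   3.1  59.8] w 21.3 F [ 0.  -0.2 -0.2] yaw 82.5
```

>>> jog_arm(commands=[[0,0,0.005,0,-1],[0,0,0.01,0,-1],[0,0,0.014,0,-1],[0,0,0.016,0,-1],[0,0,0.016,0,-1]])

```text
time: 11.35
tool_pos: [612.8, 3.2, 44.5]
tcp_rot: [-0.0, 0.066, 0.998, 0.0]
contact_force: [0.5, -0.1, -1.1]
gripper_width: 21.2
```

>>> jog_arm(commands=[[0,0,0,0,-0.1],[0,0,0,0,-0.1],[0,0,0,0,-0.1],[0,0,-0.03,0,-0.1],[0,0,-0.08,0,0],[0,0,-0.12,0,0],[0,0,-0.16,0,0.5],[0.01,0,-0.18,0,0.5],[0.01,0,-0.18,0,0.5]])

```text
time: 12.25
tool_pos: [604.4, 4.5, 229.1]
tcp_rot: [0.004, 0.065, 0.998, 0.0]
contact_force: [0.1, -0.2, 0.4]
gripper_width: 63.8
```

Run:
```python
from seat import *
s,im=wsnap("w4"); st()
cv2.imwrite("pics/w4b.png",cv2.resize(cv2.convertScaleAbs(im,alpha=1.3),(600,450),interpolation=cv2.INTER_CUBIC))
```

```text
tcp jig [ -9.7 -88.4] z [603.6   4.5 226.6] w 64.2 F [ 0.  -0.3  0.3] yaw 82.5
```

View pics/w4b.png

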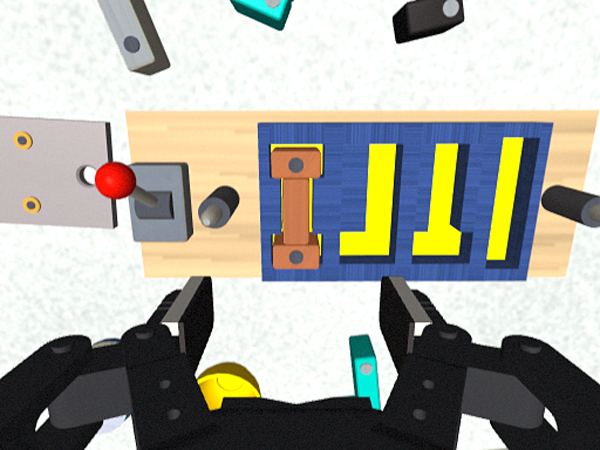

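The twin is in its cutout (bolts at (295,164) and (296,257)). I'll check its depth, then go to the black L.

Run:
```python
from seat import *
m=wload("w4"); f=512/600
for z in (64,68): print([J(ray(m,(u*f,v*f),z)) for u,v in ((295.5,164),(296,257))])
s=st(); print(rel(s,(437,133,210),95))
```

```text
[array([-38.9, -89.4]), array([ 39.2, -89. ])]
[array([-39.4, -89.4]), array([ 37.7, -89. ])]
tcp jig [ -9.7 -88.4] z [603.6   4.5 226.6] w 64.2 F [ 0.  -0.3  0.3] yaw 82.5
(array([0.1821, 0.1057, 0.0159]), np.float64(-12.5), np.float64(82.5))
```

Seated at (0.1,-89.2) with z≈64. On to the L.

>>> jog_arm(commands=[[0.045,0.03,0.01,-6,1],[0.09,0.06,0.015,-12.5,1],[0.14,0.09,0.015,-12.5,1],[0.17,0.106,0.015,-12.5,1],[0.182,0.106,0.015,-12.5,1],[0.182,0.106,0.015,-12.5,1],[0.182,0.106,0.015,-12.5,1]])

```text
time: 13.0
tool_pos: [437.4, 133.0, 209.2]
tcp_rot: [0.0, -0.044, 0.999, -0.0]
contact_force: [-0.3, 0.7, -0.3]
gripper_width: 85.3
```

Run:
```python
from seat import *
s,im=wsnap("w5"); st()
cv2.imwrite("pics/w5b.png",cv2.resize(cv2.convertScaleAbs(im,alpha=1.6),(800,600),interpolation=cv2.INTER_CUBIC)[:420])
```

```text
tcp jig [-190.6   17.3] z [438.1 132.8 209.4] w 85.8 F [-0.9 -1.4 -1. ] yaw 95.0
```

View pics/w5b.png

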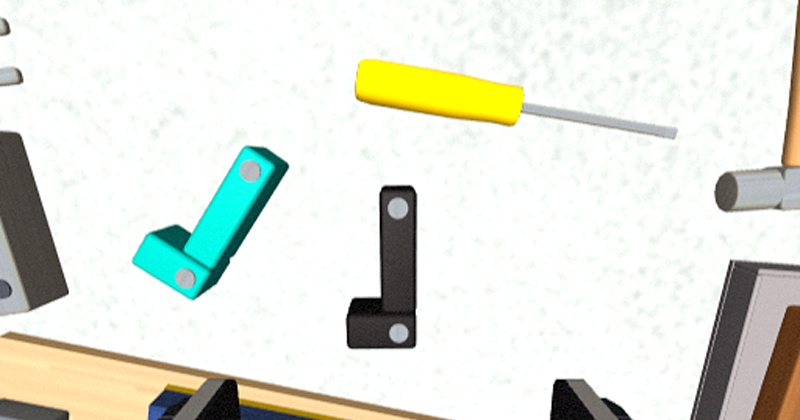

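The L's bolts are at (398,208) and (399,333), with ends at rows 186 and 348.

Run:
```python
from seat import *
m=wload("w5"); f=.64
P={k:ray(m,(u*f,v*f),44) for k,u,v in (("b1",398,208),("b2",399,333),("e1",398,188),("e2",399,347))}
for k in P: print(k,P[k].round(1))
d=P["b2"]-P["b1"]; an=np.degrees(np.arctan2(d[1],d[0])); c=(P["e1"]+P["e2"])/2; print(an,c,np.hypot(*(P["e2"]-P["e1"])[:2]))
s=st(); print(rel(s,(c[0],c[1],24),an+90))
```

```text
b1 [399.9 130.8  44. ]
b2 [477.4 138.3  44. ]
e1 [388.4 129.8  44. ]
e2 [486.7 139.2  44. ]
5.551032401956537 [437.56827546 134.49154639  44.        ] 98.7350258432714
tcp jig [-190.6   17.3] z [438.1 132.8 209.4] w 85.8 F [-0.9 -1.4 -1. ] yaw 95.0
(array([0.0006, 0.0018, 0.1854]), np.float64(-0.6), np.float64(95.0))
```

>>> jog_arm(commands=[[0,0.002,0.05,-0.6,1],[0,0.002,0.1,-0.6,1],[0,0.002,0.14,-0.6,1],[0,0.002,0.165,-0.6,1],[0,0.002,0.18,-0.6,1],[0,0.002,0.186,-0.6,1],[0,0.002,0.186,-0.6,0.5],[0,0.002,0.186,-0.6,0],[0,0.002,0.186,-0.6,-1],[0,0.002,0.186,-0.6,-1],[0,0.002,0.186,-0.6,-1],[0,0.002,0.186,-0.6,-1]], newtons=24)

```text
time: 14.25
tool_pos: [436.9, 135.5, 24.6]
tcp_rot: [0.001, -0.049, 0.999, 0.0]
contact_force: [-0.1, -1.2, 6.5]
gripper_width: 21.3
```

>>> jog_arm(commands=[[0,0,0,0,-1],[0,0,-0.003,0,-1],[0,0,-0.02,0,-1],[0,0,-0.06,0,-1],[0,0,-0.1,0,-1],[0,0,-0.12,0,-1],[0,0,-0.12,0,-1]])

```text
time: 14.95
tool_pos: [438.4, 136.0, 146.7]
tcp_rot: [0.003, -0.049, 0.999, 0.001]
contact_force: [0.7, 0.6, -1.2]
gripper_width: 21.3
```

Run:
```python
from seat import *
s=st(); p=jig(0,-14.5); print(rel(s,(*p,95),82.5))
```

```text
tcp jig [-190.7   20.4] z [438.4 136.  146.7] w 21.3 F [ 0.7  0.6 -1.2] yaw 95.6
(array([-0.1775, -0.0773,  0.0528]), np.float64(13.1), np.float64(95.6))
```

>>> jog_arm(commands=[[-0.045,-0.02,0,6,-1],[-0.09,-0.04,0,12,-1],[-0.13,-0.06,0,13,-1],[-0.165,-0.073,0,13,-1],[-0.177,-0.077,0,13,-1],[-0.177,-0.077,0.02,13,-1],[-0.177,-0.077,0.045,13,-1],[-0.177,-0.077,0.052,13,-1],[-0.177,-0.077,0.052,13,-1],[-0.177,-0.077,0.052,13,-1]])

```text
time: 15.95
tool_pos: [619.5, 76.2, 91.7]
tcp_rot: [-0.0, 0.064, 0.998, 0.0]
contact_force: [0.6, -0.7, -0.2]
gripper_width: 21.2
```

Run:
```python
from seat import *
s,im=wsnap("w6"); print(J(s["tool_pos"])); st()
cv2.imwrite("pics/w6b.png",cv2.resize(cv2.convertScaleAbs(im,alpha=1.3)[84:],(800,469),interpolation=cv2.INTER_CUBIC))
```

```text
[ -3.3 -15.2]
tcp jig [ -2.6 -15.1] z [620.2  76.2  92.4] w 21.9 F [ 0.2 -0.6 -1.5] yaw 82.6
```

View pics/w6b.png

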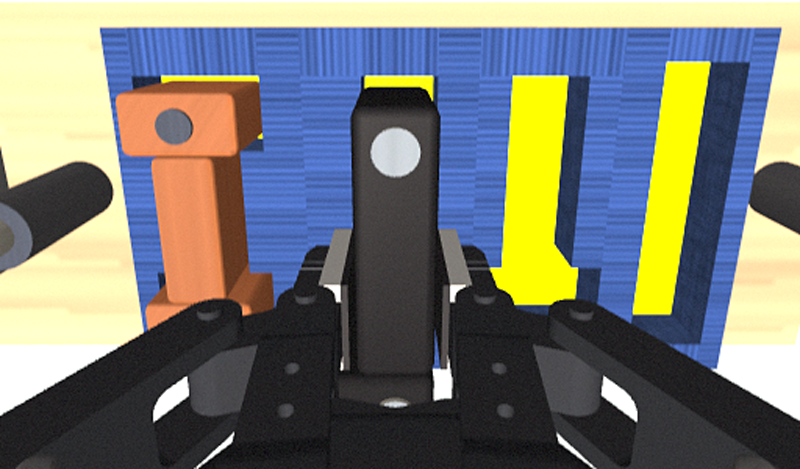

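Run:
```python
from seat import *
m=wload("w6"); f=512/800
for n,uv,z in (("rimL",(363,76),44),("rimR",(438,76),44),("bolt",(396,152),111.7),("sideL",(353,130),111.7),("sideR",(439,130),111.7),("end",(396,102),111.7)):
    print(n,J(ray(m,(uv[0]*f,uv[1]*f+84),z)))
st()
```

```text
rimL [-52.5 -27.7]
rimR [-52.5  -0.3]
bolt [-40.5 -15.8]
sideL [-46.  -26.2]
sideR [-46.   -5.3]
end [-52.8 -15.8]
tcp jig [ -2.6 -15.1] z [620.2  76.2  92.4] w 21.9 F [ 0.2 -0.6 -1.5] yaw 82.6
```

>>> jog_arm(commands=[[-0.001,0.001,0.008,0,-1],[-0.001,0.001,0.012,0,-1],[-0.001,0.001,0.012,0,-1],[-0.001,0.001,0.012,0,-1],[-0.001,0.001,0.012,0,-1]])

```text
time: 16.5
tool_pos: [621.1, 76.8, 79.9]
tcp_rot: [0.0, 0.065, 0.998, 0.0]
contact_force: [0.2, -0.1, -0.7]
gripper_width: 21.5
```

```bash
python3 -c "
from seat import *
st()"
```

```text
tcp jig [ -1.8 -14.4] z [621.1  76.8  79.9] w 21.5 F [ 0.2 -0.1 -0.7] yaw 82.6
```

>>> jog_arm(commands=[[-0.001,0,0.008,0,-1],[-0.001,0,0.014,0,-1],[-0.001,0,0.019,0,-1],[-0.001,0,0.021,0,-1],[-0.001,0,0.021,0,-1]])

```text
time: 17.0
tool_pos: [621.5, 76.6, 57.9]
tcp_rot: [-0.001, 0.065, 0.998, -0.0]
contact_force: [0.2, -0.7, -1.3]
gripper_width: 21.3
```

```bash
python3 -c "
from seat import *
st()"
```

```text
tcp jig [ -1.4 -14.5] z [621.5  76.6  57.9] w 21.3 F [ 0.2 -0.7 -1.3] yaw 82.6
```

No contact and it's well inside the cutout. I'll lower it the rest of the way and release.

>>> jog_arm(commands=[[0,0,0.005,0,-1],[0,0,0.01,0,-1],[0,0,0.013,0,-1],[0,0,0.014,0,-1],[0,0,0.014,0,-1],[0,0,0.014,0,-0.1],[0,0,0.014,0,-0.1],[0,0,0.014,0,-0.1],[0,0,-0.02,0,-0.1],[0,0,-0.06,0,0],[0,0,-0.1,0,0],[0,0,-0.15,0,0.5]])

```text
time: 18.2
tool_pos: [620.7, 76.6, 208.8]
tcp_rot: [-0.002, 0.065, 0.998, -0.0]
contact_force: [0.8, 0.3, -0.6]
gripper_width: 56.0
```

Run:
```python
from seat import *
wsnap("w7"); s=st(); print(rel(s,(425,-112,215),100))
```

```text
tcp jig [  3.3 -13.5] z [626.4  76.9 219.5] w 63.1 F [3.5 0.6 4.8] yaw 82.6
(array([ 0.1753, -0.2133,  0.0015]), np.float64(-17.4), np.float64(82.6))
```

>>> jog_arm(commands=[[0.03,-0.04,0,-7,1],[0.07,-0.085,0,-14,1],[0.11,-0.13,0,-20,1],[0.145,-0.175,0,-20,1],[0.17,-0.21,0,-20,1],[0.175,-0.213,0,-20,1],[0.175,-0.213,0,-20,1],[0.175,-0.213,0,-20,1]])

```text
time: 19.05
tool_pos: [421.2, -112.3, 209.0]
tcp_rot: [0.001, -0.109, 0.994, -0.0]
contact_force: [0.3, -0.4, 0.2]
gripper_width: 85.2
```

Run:
```python
from seat import *
s,im=wsnap("w8"); st()
cv2.imwrite("pics/w8b.png",cv2.resize(cv2.convertScaleAbs(im,alpha=1.2),(800,600),interpolation=cv2.INTER_CUBIC)[:450])
```

```text
tcp jig [-174.7 -227.5] z [ 421.9 -112.   209. ] w 85.3 F [ 1.1 -0.6  0.5] yaw 102.6
```

View pics/w8b.png

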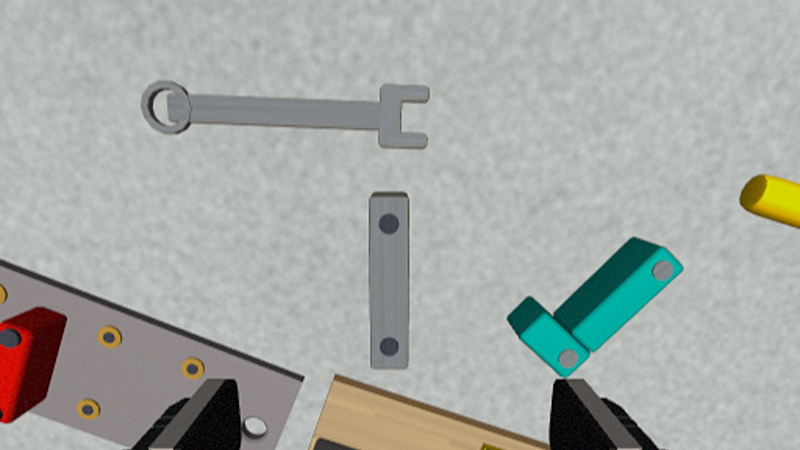

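The lug's bolts are at (389,224) and (389,346), with ends at rows 196 and 367. The turquoise L at (600,310) stays clear.

Run:
```python
from seat import *
m=wload("w8"); f=.64
P={k:ray(m,(u*f,v*f),44) for k,u,v in (("b1",389,224),("b2",389,346),("e1",389,197),("e2",389,366.5))}
for k in P: print(k,P[k].round(1))
d=P["b2"]-P["b1"]; an=np.degrees(np.arctan2(d[1],d[0])); c=(P["e1"]+P["e2"])/2; print(an,c,np.hypot(*(P["e2"]-P["e1"])[:2]))
s=st(); print(rel(s,(c[0],c[1],24),an+90))
```

```text
b1 [ 394.7 -122.4   44. ]
b2 [ 470.  -105.9   44. ]
e1 [ 379.3 -125.7   44. ]
e2 [ 483.7 -103.    44. ]
12.295166819815261 [ 431.46522501 -114.3422967    44.        ] 106.82613329388325
tcp jig [-174.7 -227.5] z [ 421.9 -112.   209. ] w 85.3 F [ 1.1 -0.6  0.5] yaw 102.6
(array([-0.0085, -0.0043,  0.185 ]), np.float64(0.3), np.float64(102.6))
```

>>> jog_arm(commands=[[-0.009,-0.004,0.05,0,1],[-0.009,-0.004,0.1,0,1],[-0.009,-0.004,0.14,0,1],[-0.009,-0.004,0.165,0,1],[-0.009,-0.004,0.18,0,1],[-0.009,-0.004,0.185,0,1],[-0.009,-0.004,0.185,0,0.5],[-0.009,-0.004,0.185,0,0],[-0.009,-0.004,0.185,0,-1],[-0.009,-0.004,0.185,0,-1],[-0.009,-0.004,0.185,0,-1],[-0.009,-0.004,0.185,0,-1]], newtons=24)

```text
time: 20.3
tool_pos: [431.4, -114.1, 24.6]
tcp_rot: [0.001, -0.109, 0.994, -0.0]
contact_force: [-0.6, 0.6, 7.2]
gripper_width: 23.4
```

>>> jog_arm(commands=[[0,0,0,0,-1],[0,0,-0.003,0,-1],[0,0,-0.02,0,-1],[0,0,-0.06,0,-1],[0,0,-0.1,0,-1],[0,0,-0.13,0,-1],[0,0,-0.13,0,-1]])

```text
time: 21.0
tool_pos: [433.5, -115.1, 157.8]
tcp_rot: [0.004, -0.11, 0.994, -0.002]
contact_force: [1.5, -0.4, -1.3]
gripper_width: 23.5
```

Run:
```python
from seat import *
s=st(); p=jig(0,96.7); print(rel(s,(*p,150),82.5))
```

```text
tcp jig [-162.8 -229.1] z [ 433.5 -115.1  157.8] w 23.5 F [ 1.5 -0.4 -1.3] yaw 102.6
(array([-0.2647,  0.2502,  0.0085]), np.float64(20.1), np.float64(102.6))
```

>>> jog_arm(commands=[[-0.035,0.033,0,4,-1],[-0.07,0.066,0,8,-1],[-0.105,0.1,0,12,-1],[-0.14,0.133,0,16,-1],[-0.175,0.166,0,20,-1],[-0.21,0.2,0,20,-1],[-0.245,0.233,0,20,-1],[-0.264,0.25,0,20,-1],[-0.264,0.25,0.02,20,-1],[-0.264,0.25,0.05,20,-1],[-0.264,0.25,0.062,20,-1],[-0.264,0.25,0.062,20,-1]])

```text
time: 22.2
tool_pos: [630.9, 186.8, 88.0]
tcp_rot: [-0.004, 0.065, 0.998, -0.001]
contact_force: [0.0, -0.5, -1.1]
gripper_width: 23.5
```

Run:
```python
from seat import *
s,im=wsnap("w9"); print(J(s["tool_pos"])); st()
cv2.imwrite("pics/w9b.png",cv2.resize(cv2.convertScaleAbs(im,alpha=1.3)[84:],(800,469),interpolation=cv2.INTER_CUBIC))
```

```text
[-6.5 96. ]
tcp jig [-5.  96.4] z [632.4 187.   89.9] w 23.3 F [ 0.8 -0.  -0.8] yaw 82.6
```

View pics/w9b.png

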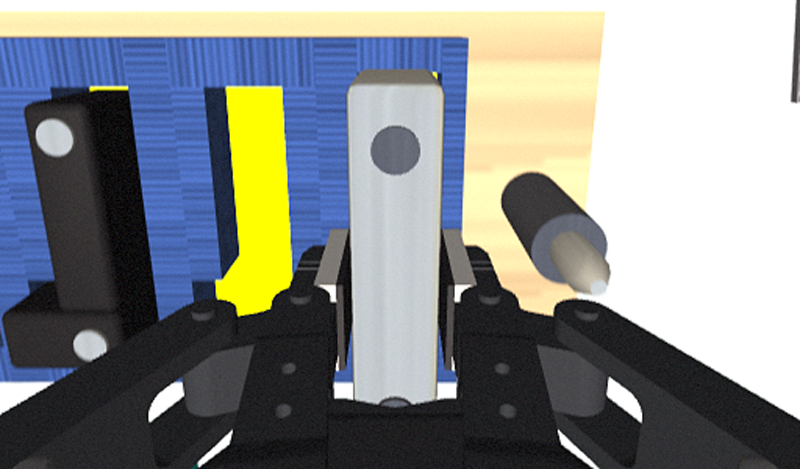

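The lug is held (bolt at (395,150)). Pin A's point is at (598,287), and the L sits in its cutout with bolts at (54,137) and (90,345).

Run:
```python
from seat import *
m=wload("w9"); f=512/800
for n,uv,z in (("foam corner",(467,38),44),("T rim-",(226,86),44),("rimR",(441,72),44),("bolt",(395,150),108),("sideL",(350,120),108),("sideR",(443,120),108),("end",(395,85),108),("Lb1",(54,137),64),("Lb2",(90,345),64),("pinA",(598,287),93)):
    print(n,J(ray(m,(uv[0]*f,uv[1]*f+84),z)))
st()
```

```text
foam corner [-69.6 120.4]
T rim- [-52.7  34.1]
rimR [-57.8 111.5]
bolt [-44.1  95.2]
sideL [-51.5  84.3]
sideR [-51.5 106.8]
end [-59.9  95.2]
Lb1 [-38.  -17.8]
Lb2 [ 40.5 -17.7]
pinA [  0.9 155.3]
tcp jig [-5.  96.4] z [632.4 187.   89.9] w 23.3 F [ 0.8 -0.  -0.8] yaw 82.6
```

>>> jog_arm(commands=[[-0.001,0.001,0.005,0,-1],[-0.001,0.001,0.01,0,-1],[-0.001,0.001,0.01,0,-1],[-0.001,0.001,0.01,0,-1],[-0.001,0.001,0.01,0,-1]])

```text
time: 22.75
tool_pos: [635.2, 188.4, 82.2]
tcp_rot: [0.0, 0.065, 0.998, 0.0]
contact_force: [-0.3, -0.4, -0.8]
gripper_width: 22.9
```

```bash
python3 -c "
from seat import *
st()"
```

```text
tcp jig [-2.4 98.2] z [635.2 188.4  82.2] w 22.9 F [-0.3 -0.4 -0.8] yaw 82.6
```

>>> jog_arm(commands=[[-0.001,-0.001,0.006,0,-1],[-0.001,-0.001,0.012,0,-1],[-0.001,-0.001,0.018,0,-1],[-0.001,-0.001,0.022,0,-1],[-0.001,-0.001,0.022,0,-1]])

```text
time: 23.25
tool_pos: [635.0, 187.2, 58.4]
tcp_rot: [-0.001, 0.065, 0.998, -0.0]
contact_force: [0.0, -0.5, -2.3]
gripper_width: 23.7
```

```bash
python3 -c "
from seat import *
st()"
```

```text
tcp jig [-2.5 96.9] z [635.  187.2  58.4] w 23.7 F [ 0.  -0.5 -2.3] yaw 82.6
```

>>> jog_arm(commands=[[-0.001,0,0.005,0,-1],[-0.001,0,0.01,0,-1],[-0.001,0,0.013,0,-1],[-0.001,0,0.014,0,-1],[-0.001,0,0.014,0,-1],[-0.001,0,0.014,0,-0.1],[-0.001,0,0.014,0,-0.1],[-0.001,0,0.014,0,-0.1],[0,0,-0.02,0,-0.1],[0,0,-0.06,0,0],[0,0,-0.1,0,0],[0,0,-0.14,0,0.5]])

```text
time: 24.45
tool_pos: [635.6, 187.3, 201.3]
tcp_rot: [0.0, 0.065, 0.998, -0.0]
contact_force: [1.2, -0.6, -1.0]
gripper_width: 55.8
```

Run:
```python
from seat import *
s=st(); p=jig(-70,0); print(rel(s,(*p,290),82.5))
```

```text
tcp jig [-1.9 97. ] z [635.6 187.3 201.3] w 55.8 F [ 1.2 -0.6 -1. ] yaw 82.6
(array([ 0.0682, -0.0969, -0.0887]), np.float64(0.1), np.float64(82.6))
```

>>> jog_arm(commands=[[0.01,-0.04,-0.04,0,1],[0.01,-0.08,-0.08,0,1],[0.01,-0.097,-0.09,0,1],[0.01,-0.097,-0.09,0,1],[0.01,-0.097,-0.09,0,1],[0.01,-0.097,-0.09,0,1]])

```text
time: 25.05
tool_pos: [612.7, 93.1, 288.5]
tcp_rot: [-0.001, 0.064, 0.998, 0.0]
contact_force: [-0.4, -0.2, -0.1]
gripper_width: 85.3
```

Run:
```python
from seat import *
s,im=wsnap("w10"); st()
cv2.imwrite("pics/w10b.png",cv2.resize(cv2.convertScaleAbs(im,alpha=1.3),(800,600),interpolation=cv2.INTER_CUBIC)[60:460])
```

```text
tcp jig [-12.4   0.9] z [612.6  93.3 288.1] w 85.4 F [ 0.2  0.2 -0.1] yaw 82.6
```

View pics/w10b.png

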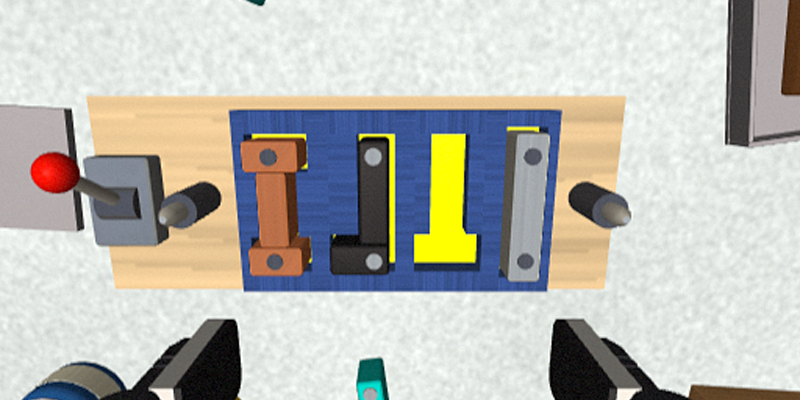

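All three fittings look seated, with bolts at twin (267,157)/(275,261), L (373,156)/(374,261) and lug (533,157)/(525,261). Pin points are at (163,216) and (624,217).

Run:
```python
from seat import *
m=wload("w10"); f=.64
for n,uv,z in (("twin",(267,157),64),("twin",(275,261),64),("L",(373,156),64),("L",(374,261),64),("lug",(533,157),64),("lug",(525,261),64),("pinB",(163,216),93),("pinA",(624,217),93),("knob",(55,173),95)):
    P=ray(m,(uv[0]*f,(uv[1]+60)*f),z); print(n,J(P),P.round(1))
mt=bot.camera_model("top")
P=[ray(mt,np.array(u)*.64,10) for u in ((501,258),(643,285),(639,322),(498,295))]; print([p.round(1) for p in P],np.mean(P,0))
s=st(); print(rel(s,(530,-333,230)))
```

```text
twin [-38.  -90.2] [575.4   6.4  64. ]
twin [ 39.  -89.1] [651.8  -2.6  64. ]
L [-38.8 -15.4] [584.3  80.6  64. ]
L [ 38.9 -15.4] [661.3  70.5  64. ]
lug [-38.3  97.4] [599.6 192.4  64. ]
lug [38.7 97. ] [675.8 181.9  64. ]
pinB [  -1.9 -155.2] [602.7 -62.9  93. ]
pinA [ -1.7 153.5] [643.2 243.2  93. ]
knob [ -30.9 -221.3] [ 565.3 -124.6   95. ]
[array([ 615.5, -171. ,   10. ]), array([ 546.7, -518.1,   10. ]), array([ 455.6, -503.7,   10. ]), array([ 523.5, -161.4,   10. ])] [ 535.34758339 -338.56582996   10.        ]
tcp jig [-12.4   0.9] z [612.6  93.3 288.1] w 85.4 F [ 0.2  0.2 -0.1] yaw 82.6
(array([ 0.0272, -0.4334,  0.0582]), 0, np.float64(82.6))
```

All three are seated and level. Next, the plate.

>>> jog_arm(commands=[[0.0,-0.045,0,0,1],[0.0,-0.09,0,0,1],[0.0,-0.135,0,0,1],[0.0,-0.18,0,0,1],[0.01,-0.225,0,0,1],[0.02,-0.27,0,0,1],[0.027,-0.31,0,0,1],[0.027,-0.355,0.02,0,1],[0.027,-0.395,0.04,2,1],[0.027,-0.43,0.06,4,1],[0.027,-0.434,0.06,4,1],[0.027,-0.434,0.06,4,1]])

```text
time: 26.3
tool_pos: [530.2, -334.2, 227.4]
tcp_rot: [-0.002, 0.1, 0.995, 0.001]
contact_force: [-0.2, -0.3, 0.1]
gripper_width: 85.2
```

>>> jog_arm(commands=[[0,0,0,0,1],[0,0,0,0,1],[0,0,0,0,1]], newtons=100)

```text
time: 26.6
tool_pos: [531.3, -333.2, 230.5]
tcp_rot: [0.001, 0.098, 0.995, -0.0]
contact_force: [0.9, -1.2, -0.1]
gripper_width: 85.6
```

Run:
```python
from seat import *
s,im=wsnap("w11"); st(); m=wload("w11"); hsv=cv2.cvtColor(im,cv2.COLOR_BGR2HSV)
red=cv2.inRange(hsv,(0,150,60),(8,255,255))|cv2.inRange(hsv,(172,150,60),(180,255,255))
n,l,stt,c=cv2.connectedComponentsWithStats(red)
for i in range(1,n):
    if stt[i,4]>100: print(stt[i],c[i],ray(m,c[i],45).round(1))
cv2.imwrite("pics/w11b.png",cv2.resize(cv2.convertScaleAbs(im,alpha=1.3),(800,600),interpolation=cv2.INTER_CUBIC)[:480])
```

```text
tcp jig [ -37.4 -432.8] z [ 531.2 -333.4  230.5] w 85.3 F [ 0.6 -0.7 -0.2] yaw 78.7
[ 237  139   23   71 1279] [248.60125098 174.32838155] [ 536.4 -339.3   45. ]
```

View pics/w11b.png

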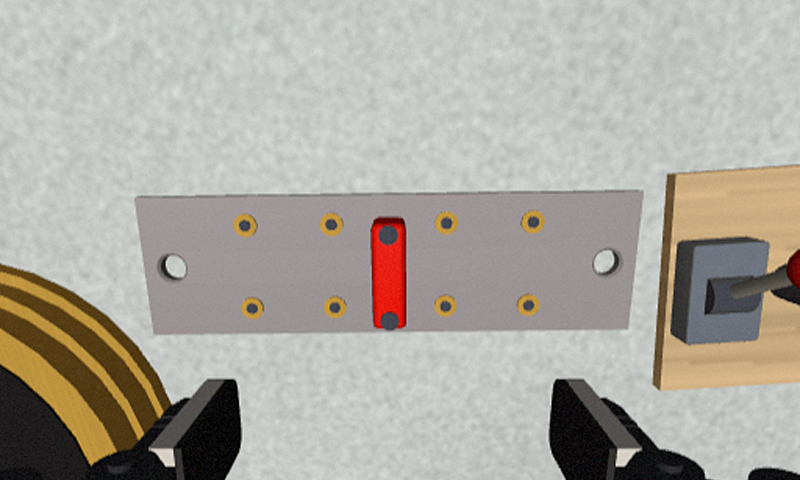

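Run:
```python
from seat import *
m=wload("w11"); f=.64
A,B=[ray(m,(u*f,v*f),10) for u,v in ((173,267),(607,262.5))]; H=[ray(m,(u*f,v*f),50) for u,v in ((388,235),(389,321))]
d=B-A; print(A.round(1),B.round(1),((A+B)/2).round(1),np.degrees(np.arctan2(d[1],d[0])),np.hypot(*d[:2])); print(H,np.mean(H,0))
c=np.mean(H,0)*.5+(A+B)/4; s=st(); print(c,rel(s,(c[0],c[1],16),np.degrees(np.arctan2(d[1],d[0]))))
```

```text
[ 509.9 -491.7   10. ] [ 567.6 -186.8   10. ] [ 538.8 -339.3   10. ] 79.29115372858048 310.26408481939774
[array([ 511.79670843, -334.48156795,   50.        ]), array([ 567.3970343 , -345.13762335,   50.        ])] [ 539.59687136 -339.80959565   50.        ]
tcp jig [ -37.4 -432.8] z [ 531.2 -333.4  230.5] w 85.3 F [ 0.6 -0.7 -0.2] yaw 78.7
[ 539.1779687  -339.52989799   30.        ] (array([-0.0087, -0.0044,  0.2145]), np.float64(-0.6), np.float64(78.7))
```

>>> jog_arm(commands=[[-0.009,-0.004,0.05,-0.6,1],[-0.009,-0.004,0.1,-0.6,1],[-0.009,-0.004,0.15,-0.6,1],[-0.009,-0.004,0.185,-0.6,1],[-0.009,-0.004,0.205,-0.6,1],[-0.009,-0.004,0.214,-0.6,1],[-0.009,-0.004,0.214,-0.6,0.5],[-0.009,-0.004,0.214,-0.6,0],[-0.009,-0.004,0.214,-0.6,-1],[-0.009,-0.004,0.214,-0.6,-1],[-0.009,-0.004,0.214,-0.6,-1],[-0.009,-0.004,0.214,-0.6,-1]], newtons=100)

```text
time: 27.85
tool_pos: [539.7, -340.4, 17.5]
tcp_rot: [0.001, 0.094, 0.996, -0.0]
contact_force: [0.2, 1.9, 5.2]
gripper_width: 20.8
```

>>> jog_arm(commands=[[0,0,0,0,-1],[0,0,-0.005,0,-1],[0,0,-0.03,0,-1],[0,0,-0.07,0,-1],[0,0,-0.11,0,-1],[0,0,-0.15,0,-1],[0,0,-0.18,0,-1],[0,0,-0.18,0,-1],[0,0,-0.18,0,-1]])

```text
time: 28.75
tool_pos: [537.9, -339.8, 194.9]
tcp_rot: [-0.0, 0.094, 0.996, 0.0]
contact_force: [-0.5, 1.1, -6.9]
gripper_width: 20.7
```

Run:
```python
from seat import *
s=st(); p=jig(0,0); print(rel(s,(*p,190),82.5))
```

```text
tcp jig [ -29.9 -438.3] z [ 537.9 -339.8  194.9] w 20.7 F [-0.5  1.1 -6.9] yaw 79.2
(array([-0.0045,  0.4393,  0.005 ]), np.float64(-3.3), np.float64(79.2))
```

>>> jog_arm(commands=[[0,0.02,0,0,-1],[0,0.06,0,-0.3,-1],[0,0.1,0,-0.6,-1],[-0.001,0.14,0,-0.9,-1],[-0.001,0.18,0,-1.3,-1],[-0.002,0.22,0,-1.7,-1],[-0.002,0.26,0,-2,-1],[-0.003,0.3,0,-2.3,-1],[-0.003,0.34,0,-2.6,-1],[-0.004,0.38,0,-3,-1],[-0.004,0.42,0,-3.3,-1],[-0.004,0.439,0,-3.3,-1]])

```text
time: 29.95
tool_pos: [622.9, 94.7, 192.1]
tcp_rot: [-0.003, 0.064, 0.998, 0.001]
contact_force: [0.3, -0.1, -5.3]
gripper_width: 20.9
```

>>> jog_arm(commands=[[0,0,0,0,-1],[0,0,0.02,0,-1],[0,0,0.04,0,-1],[0,0,0.05,0,-1],[0,0,0.05,0,-1],[0,0,0.05,0,-1],[0,0,0.05,0,-1]])

```text
time: 30.65
tool_pos: [625.7, 90.0, 146.5]
tcp_rot: [0.001, 0.066, 0.998, 0.0]
contact_force: [0.2, -0.1, -5.1]
gripper_width: 20.8
```

Run:
```python
from seat import *
s,im=wsnap("w12"); print(J(s["tool_pos"])); st()
cv2.imwrite("pics/w12b.png",cv2.resize(cv2.convertScaleAbs(im,alpha=1.3),(800,600),interpolation=cv2.INTER_CUBIC)[:500])
```

```text
[ 1.  -0.7]
tcp jig [ 1.1 -0.6] z [625.8  90.1 146.8] w 20.6 F [ 0.7 -0.1 -4.9] yaw 82.5
```

View pics/w12b.png

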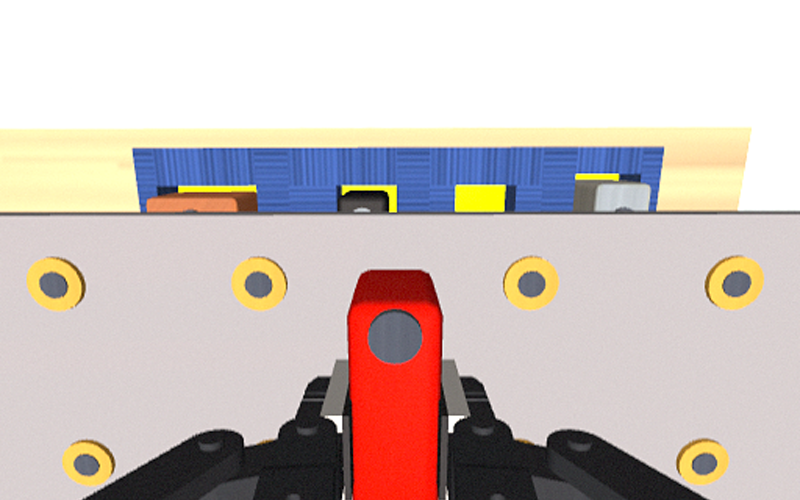

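Fittings are still seated under the plate, and the plate edge (row 212) is parallel to the foam edge (row 148). Lowering in steps while watching the force.

>>> jog_arm(commands=[[0.001,0,0.015,0,-1],[0.001,0,0.028,0,-1],[0.001,0,0.036,0,-1],[0.001,0,0.041,0,-1],[0.001,0,0.041,0,-1],[0.001,0,0.041,0,-1]])

```text
time: 31.3
tool_pos: [624.2, 90.5, 104.8]
tcp_rot: [0.0, 0.066, 0.998, 0.0]
contact_force: [0.4, 0.1, -5.2]
gripper_width: 20.9
```

```bash
python3 -c "
from seat import *
s=st();print(s['torque'].round(2))"
```

```text
tcp jig [-0.6 -0.4] z [624.2  90.5 104.8] w 20.9 F [ 0.4  0.1 -5.2] yaw 82.5
[-0.03 -0.04  0.01]
```

>>> jog_arm(commands=[[0,0,0.003,0,-1],[0,0,0.006,0,-1],[0,0,0.009,0,-1],[0,0,0.009,0,-1]])

```text
time: 31.7
tool_pos: [623.9, 90.4, 95.3]
tcp_rot: [-0.0, 0.065, 0.998, -0.0]
contact_force: [-0.1, 0.2, -6.3]
gripper_width: 20.5
```

```bash
python3 -c "
from seat import *
s=st();print(s['torque'].round(2))"
```

```text
tcp jig [-0.8 -0.5] z [623.9  90.4  95.3] w 20.5 F [-0.1  0.2 -6.3] yaw 82.5
[ 0.02 -0.08  0.05]
```

The plate is over both pins below the tapers without contact. Going home.

>>> jog_arm(commands=[[0,0,0.004,0,-1],[0,0,0.008,0,-1],[0,0,0.011,0,-1],[0,0,0.012,0,-1],[0,0,0.012,0,-1]])

```text
time: 32.2
tool_pos: [623.9, 90.5, 83.6]
tcp_rot: [-0.0, 0.066, 0.998, 0.0]
contact_force: [0.7, -0.5, -5.7]
gripper_width: 20.8
```

```bash
python3 -c "
from seat import *
s=st();print(s['torque'].round(2))"
```

```text
tcp jig [-0.8 -0.5] z [623.9  90.5  83.6] w 20.8 F [ 0.7 -0.5 -5.7] yaw 82.5
[ 0.06 -0.09 -0.  ]
```

Almost home. A little more until the weight comes off, then hold.

>>> jog_arm(commands=[[0,0,0.001,0,-1],[0,0,0.002,0,-1],[0,0,0.002,0,-1],[0,0,0.002,0,-1]])

```text
time: 32.6
tool_pos: [623.9, 90.5, 83.5]
tcp_rot: [0.001, 0.065, 0.998, 0.0]
contact_force: [-2.9, 1.7, 6.4]
gripper_width: 20.4
```

```bash
python3 -c "
from seat import *
s=st();print(s['torque'].round(2))"
```

```text
tcp jig [-0.8 -0.5] z [623.9  90.5  83.5] w 20.4 F [-2.9  1.7  6.4] yaw 82.5
[-0.04  0.6   0.01]
```

Contact shows the weight is off the arm and the plate is home. Releasing and rising.

>>> jog_arm(commands=[[0,0,0,0,0],[0,0,0,0,0],[0,0,0,0,0],[0,0,0,0,0],[0,0,-0.03,0,0],[0,0,-0.07,0,0],[0,0,-0.11,0,-1],[0,0,-0.15,0,-1],[0,0,-0.15,0,-1],[0,0,-0.15,0,-1]])

```text
time: 33.6
tool_pos: [624.7, 90.5, 233.0]
tcp_rot: [0.002, 0.066, 0.998, 0.0]
contact_force: [-0.6, 0.0, -0.2]
gripper_width: -0.1
```

Run:
```python
from seat import *
s,im=wsnap("w13"); st(); p=jig(-80,-217); print(rel(s,(*p,200),82.5),rel(s,(*p,95),82.5))
t=bot.snapshot("top"); cv2.imwrite("pics/top1.png",t)
a1=cv2.resize(cv2.convertScaleAbs(im,alpha=1.3),(480,360)); a2=cv2.resize(cv2.convertScaleAbs(t,alpha=1.8)[120:225,190:350],(480,315),interpolation=cv2.INTER_CUBIC)
cv2.imwrite("pics/w13b.png",np.vstack([a1[:270],a2]))
```

```text
tcp jig [-1.2 -0.6] z [623.5  90.4 231.4] w 0.0 F [-0.3  0.3 -0.2] yaw 82.5
(array([ 0.08  , -0.2167,  0.0327]), np.float64(-0.0), np.float64(82.5)) (array([ 0.0803, -0.2168,  0.1377]), np.float64(-0.0), np.float64(82.5))
```

View pics/w13b.png

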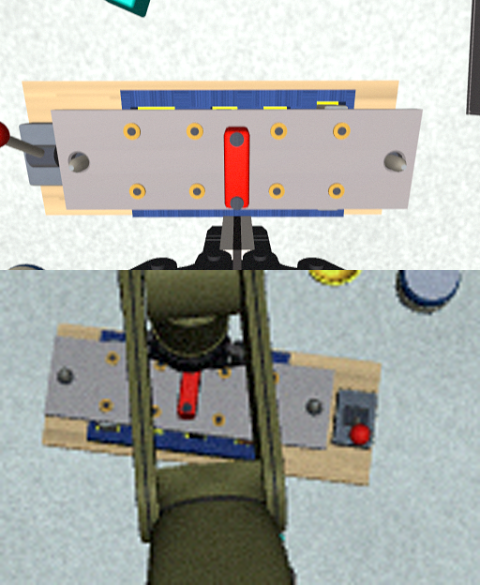

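Both pins stand through the plate holes at (78,161) and (396,160) and the plate is level. The lever still leans to -x. Moving to the knob's -x side with the fingers shut.

>>> jog_arm(commands=[[0.02,-0.045,0,0,-1],[0.04,-0.09,0,0,-1],[0.06,-0.135,0,0,-1],[0.08,-0.18,0,0,-1],[0.08,-0.217,0,0,-1],[0.08,-0.217,0,0,-1],[0.08,-0.217,0.03,0,-1],[0.08,-0.217,0.07,0,-1],[0.08,-0.217,0.11,0,-1],[0.08,-0.217,0.138,0,-1],[0.08,-0.217,0.138,0,-1],[0.08,-0.217,0.138,0,-1]])

```text
time: 34.9
tool_pos: [515.7, -113.5, 92.7]
tcp_rot: [-0.001, 0.065, 0.998, 0.0]
contact_force: [-0.2, 0.3, 0.8]
gripper_width: -0.1
```

```bash
python3 -c "
from seat import *
st()"
```

```text
tcp jig [ -81.5 -216.8] z [ 515.7 -113.5   92.7] w -0.1 F [-0.2  0.3  0.8] yaw 82.5
```

>>> jog_arm(commands=[[-0.015,0,0,0,-1],[-0.03,0,0,0,-1],[-0.045,0,0,0,-1],[-0.06,0,0,0,-1],[-0.072,0,0,0,-1],[-0.084,0,0,0,-1],[-0.094,0,0,0,-1],[-0.099,0,0,0,-1],[-0.099,0,0,0,-1]])

```text
time: 35.8
tool_pos: [611.7, -126.6, 93.4]
tcp_rot: [-0.003, 0.065, 0.998, 0.0]
contact_force: [-5.8, 1.0, 4.1]
gripper_width: -0.0
```

Run:
```python
from seat import *
s,im=wsnap("w14"); st(); t=bot.snapshot("scene"); cv2.imwrite("pics/sc1.png",t)
a1=cv2.resize(cv2.convertScaleAbs(im,alpha=1.3),(480,360)); a2=cv2.resize(cv2.convertScaleAbs(t,alpha=1.8)[180:285,160:320],(480,315),interpolation=cv2.INTER_CUBIC)
cv2.imwrite("pics/w14b.png",np.vstack([a1[:270],a2]))
```

```text
tcp jig [  15.4 -217.2] z [ 611.7 -126.6   93.4] w 0.1 F [-5.7  0.5  3.6] yaw 82.5
```

View pics/w14b.png

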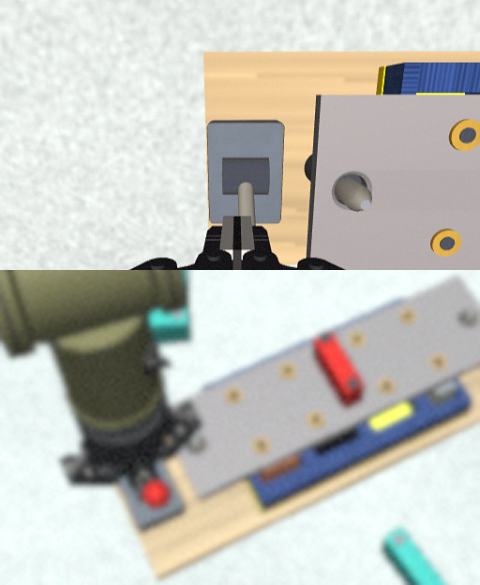

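The lever leans to +x, with the knob at (155,493) in the lower part, and the push force is about 6 N. A bit more push to make sure it's against the stop, then back off and look.

>>> jog_arm(commands=[[-0.003,0,0,0,-1],[-0.005,0,0,0,-1],[-0.005,0,0,0,-1]])

```text
time: 36.2
tool_pos: [612.0, -126.6, 93.2]
tcp_rot: [-0.007, 0.065, 0.998, 0.001]
contact_force: [-15.5, 1.4, 12.0]
gripper_width: -0.0
```

>>> jog_arm(commands=[[0.03,0,0,0,-1],[0.06,0,0,0,-1],[0.06,0,-0.04,0,-1],[0.06,0,-0.09,0,-1],[0.06,0,-0.14,0,-1],[0.06,0,-0.19,0,-1],[0.06,0.03,-0.2,0,-1],[0.06,0.07,-0.2,0,-1],[0.06,0.11,-0.2,0,-1],[0.06,0.11,-0.2,0,-1],[0.06,0.11,-0.2,0,-1]])

```text
time: 37.3
tool_pos: [574.4, -10.2, 293.9]
tcp_rot: [0.0, 0.064, 0.998, -0.0]
contact_force: [0.2, -0.2, 0.6]
gripper_width: 0.0
```

Run:
```python
from seat import *
s,im=wsnap("w15"); st()
cv2.imwrite("pics/w15b.png",cv2.resize(cv2.convertScaleAbs(im,alpha=1.3),(800,600),interpolation=cv2.INTER_CUBIC)[:460])
```

```text
tcp jig [ -36.8 -107.6] z [574.3 -11.  293.8] w 0.0 F [-0.4 -0.  -0.3] yaw 82.5
```

View pics/w15b.png

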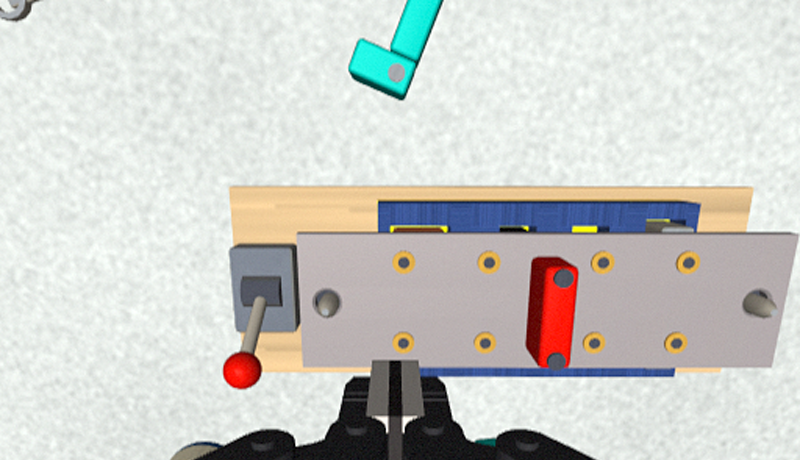

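The knob is at (242,370), leaning to +x, and the handle bolts are at (563,278) and (556,361). Last numeric checks next.

Run:
```python
from seat import *
from scipy.optimize import minimize_scalar
m=wload("w15"); f=.64; uv=np.array((242,370))*f
def e(t,y=-212): p=jig(80*np.sin(t),y); return np.hypot(*(proj(m,(*p,34+80*np.cos(t)))-uv))
r=minimize_scalar(e,bounds=(-1,1.2),method="bounded"); print("lever",r.x+.5,r.fun)
H=[ray(m,(u*f,v*f),116) for u,v in ((563,278),(556,361))]; print("handle",[J(h) for h in H],J(np.mean(H,0)))
E=[ray(m,(u*f,v*f),76) for u,v in ((298,233),(797,234),(775,367),(303,365))]; print("corners",[J(h) for h in E],J(np.mean(E,0)))
st()
```

```text
lever 1.0132716899655785 1.3180499625984419
handle [array([-29. ,  -0.6]), array([27.6, -0.3])] [-0.7 -0.5]
corners [array([ -51.5, -175.2]), array([-51.5, 173.2]), array([ 48.5, 177.5]), array([  47.6, -176.2])] [-1.7 -0.2]
tcp jig [ -36.8 -107.6] z [574.3 -11.  293.8] w 0.0 F [-0.4 -0.  -0.3] yaw 82.5
```

Lever ≈1.01, the plate is within about 1 mm of home, and the robot is clear. Handing in.

```bash
python3 -c "
from plant import bot
print(bot.job_done())"
```

```text
the job is handed in; nothing more can be done
None
```

The job is handed in, and as far as my checks could show everything is in place; the interface gave no verdict.

- **Batten:** it lies in the tray, turned lengthwise to fit. I last saw it there just after placing it.
- **Fittings:** three were present: the copper twin, the black L and the chrome lug. No brass T was visible, so I took it as absent. I set the grip to 24 N, and all three measured within about 1–2 mm of their seats before the plate went on. They still looked seated under the plate.
- **Plate:** it went over both pins without contact. It was fully home when its weight came off the arm, and afterwards its centre measured about 1 mm (handle) to 2 mm (plate corners) off in the plane.
- **Lever:** I pushed it against its stop with about 15 N. It reads about 1.01 from the image.
- **Rest of the bench:** I did not touch any bystander or turquoise look-alike. The robot is clear, about 290 mm above the bench.

No check failed. Camera estimates from different views disagreed by up to about 2 mm, within the fit clearances. I counted about 15 pictures viewed, one over the budget of 14. Robot time was about 37 s of the 210 s allowed.

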